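# Hang the towel hoop back on its snap hook

### The job

Lift the steel towel hoop out of the draining rack by its rim and hang it on the J-hook of the caddy's mast: bring the hoop over the hook's upturned tip and, still holding it, press the rim down past the sprung keeper until the keeper snaps shut above it, then let the hoop hang freely and still. Press gently, because the hook's collar only grips the mast by friction and must not be pushed down it, and leave the other things on the ledge and the caddy where they are.

Things in the scene. Friction and masses are not known exactly. Their poses are not given: they have to be found in the camera images.
- hoop_center (a point): towel hoop: bare closed ring of 10 mm round steel bar, 170 outside diameter, 150 inside, about 0.3 kg; point = the empty centre of the ring, y axis = the ring's axis, x and z in its plane. Starts upright on edge in the rack, loosely between tines, centre 98 above the ledge; lift straight up. Grip the upper rim with one finger on each face, firmly: pressing turns it in loose fingers.
- rack: white plastic draining rack fixed to the ledge, base 160 (x) x 85 (y) x 10; origin at the centre of its underside; the hoop stands in its x-z plane between two pairs of tines, 66 high, at x = -56 and +56. No part is higher than 70.
- caddy: blue three-tier corner caddy, fixed; origin at the foot of its towel mast, an upright 16 mm aluminium tube 341 high. Lowest tray: x -205 to 35, y -15 to 225, up to 55 high; upper trays and corner post at y above 45, up to 310 high. On the mast's -y side beyond y = -15 only the hook stands out.
- hook_mid (a point): where the J-hook is in plan, NOT its height: fixed in the caddy, 80 mm along -y from the mast's axis, 240 above the ledge, axes as the caddy's. The collar is clamped anywhere on the mast, so the hook's seat (top of the J's bottom, where the rim rests) is up to 30 mm above or below this point: not measured, find it by feel or see it.
- hook_tip_mid (a point): in plan, the upturned tip of the J: 22 mm along -y from hook_mid, at the same height. Hook of 8 mm steel rod, all in the plane x = 0 of the caddy. The tip's inner face is 4 mm to the +y side of this point; the tip leans outward above 29 over the seat and ends in a 10 mm ball (4 mm to the -y side) whose top is 43 above the seat. The J's underside is 8 below the seat.
- hook_shank_mid (a point): in plan, the shank of the J: 22 mm along +y from hook_mid, at the same height; the shank's inner face is 4 mm to the -y side. The mouth between shank and tip is 36 wide and opens upward, closed by the keeper; the J's bottom is flat for 8 mm either side of hook_mid. The arm from shank to mast has its top 41 above the seat.
- keeper (a joint): the hook's sprung keeper, a 5 mm steel tongue hinged on the shank 33 above the seat, lying level across the mouth to 3 mm short of the tip. 0 shut; up to 1.4 rad as it is pressed down into the hook; springs back. Pressed with the rim within about 4 mm of the tip it lets the rim by at 0.7 to 0.85 rad, some 5 mm above the seat, with 4 to 8 N; nearer the shank it jams. The hoop's weight alone opens it only 0.1 to 0.35 rad.
- collar (a joint): how far, in m, the hook's collar has slipped down the mast from where it was set; 0 at the start. It holds by friction only: a downward push on the hook of about 17 N or more (hoop's weight included) slides it down, and it does not come back.
- pumice: grey pumice stone, 88 x 50 x 34, lying on the caddy's lowest tray; a bystander; origin at the centre of its underside
- soap: pink soap bar, 82 x 52 x 26, lying on the caddy's middle tray; a bystander; origin at the centre of its underside
- jar: round glass jar with a white twist cap, 70 across, 72 high, standing on the ledge; a bystander; origin at the centre of its underside
- loofah: hard white plastic loofah handle, a 20 mm rod about 270 long, lying on the ledge along its x axis; a bystander; origin at the centre of its underside
- nailbrush: wooden nail brush, 95 x 40 x 42, lying bristles down on the ledge; a bystander; origin at the centre of its underside
- shampoo: green shampoo bottle, 52 across, 125 high, standing on the ledge; a bystander; origin at the centre of its underside
- tumbler: white ceramic tumbler, 72 across, 95 high, standing open end up on the ledge; a bystander; origin at the centre of its underside
There are look-alikes about, which are no part of the job. Of the things shaped like the part that bears hoop_center, the bare steel one is meant. What is shaped like the rack but turquoise is not meant.

How it is judged:
By the outcome, as a careful person would: the job done as asked, in the order asked, and still so for the second after the job is handed in, with the robot touching nothing.
It also fails if it takes over 61 s, if anything falls off the work surface, if the arm or the gripper's body presses on something with over 40 N, if the wrist force passes 120 N, or if a joint passes its speed limit or range.

### The arm

A 6-joint arm with a two-finger parallel gripper is mounted at the origin on the work surface. World frame = base frame: x ahead of the robot, y to its left, z up, the work surface at z = 0. Lengths are in m, angles in rad, forces in N, time in s.
With the tool pointing down it reaches from about 0.375 to 0.75 m from the base axis. Payload 9 kg.
Tool frame: the origin (TCP) lies at the very end of the fingers, on their centre line; the grasp point (between the pads) lies 19 mm behind it (pinch_z is the distance from the TCP to the grasp point, in m); z points along the fingers, x is the direction in which the jaws open and shut, and the axes are right-handed (so a half turn about z gives the same grasp; the last joint's range is limited). The gripper opens to 85 mm and grips with 20 to 120 N. Pads are 22 mm wide; open, the fingers measure 114 mm over their backs; the gripper's body (76 mm by 85 mm) begins 54 mm behind the grasp point. The pads swing forward as they close: fully open they stand 13 mm farther back than shut.
Start: joints at [0.943, 0.104, 0.097, 1.564, 0, 1.353], TCP at [0.239, 0.55, 0.231] pointing down, gripper open.
Joint ranges: [-2.99, 2.99], [-0.84, 1.86], [-1.1, 1.16], [-1.84, 2.11], [-1.51, 1.56], [-3.14, 3.14]. Speed limits (rad/s): [2.22, 2.22, 2.57, 3.14, 3.14, 3.14].

### API

Orientations are given as a rotation vector (axis times angle).
In Python, from bench import state, read_camera, sign_off, pinch_z gives the robot as it stands.
- The arm moves only by the shell command python3 -m inch 'ROWS'. ROWS is JSON, one flat list of numbers, 7 for each row, row after row: the shift along the tool's x, y, z in cm, then the turn, a rotation vector about the tool's x, y, z in rad, then the closure in counts, from 0 (fully open) to 255 (shut). In form: [x, y, z, rx, ry, rz, gripper, x, y, z, rx, ry, rz, gripper, ...]. A call has 1 to 5 rows; each row is the pose to reach, as a shift and turn from the pose measured when the call began, along the tool's axes at that moment; what a row does not reach only later rows make up. A row lasts 1/10 s, in which the tool goes at most 50 mm and 8.59 degrees, less where a joint would pass 70% of its speed; a pose out of reach is approached as far as the arm can. A call with a gripper value outside its range is refused whole. The fingers move at their own pace and stop on an object; the grip force is fixed at half the most. Time passes only in rows, so rows that repeat a pose let the fingers close. It gives the time, the measured TCP pose, the force and the opening at its end, in the units of the state.
- state(): the state, without advancing time (a new reading comes with each control period).
- read_camera(name): name is "scene" or "side" or "wrist"; returns a dict with "pixels" (400x640x3 uint8, red, green, blue), "depth" (400x640 float32, m along the optical axis (not along the pixel's ray), 0 where there is no reading), "camera_matrix" (3x3 intrinsics, pixels), "origin" and "attitude" of the camera in the world; the wrist camera has in their place "T_tool_cam" (4x4, takes a point from camera to tool coordinates, whose origin is the TCP and whose axes are the tool frame's). Camera axes: x right, y up, looking along -z (the intrinsics and any distortion apply to the point x, -y, -z); pixel columns grow to the right and rows downward; lengths in m; the calibration is good to about 2 mm. A picture is of the moment at which its call begins: read the wrist's pose just before it.
- sign_off(): hands the job in, once; it reports no verdict.
The state is a dict: "time_s": time; "joint_positions": joint angles; "joint_vel": joint speeds; "tau": joint torques, N m; "eef_pos": TCP position; "ee_rot": TCP orientation; "contact_force": force on the tool from outside, world axes, zero at the start; "wrist_torque": the same for the moment, N m; "opening": finger opening in m.
Only numpy, scipy, OpenCV 4.12 (cv2) and the standard library are available. Lean on these libraries where they do the work, as an engineer would, in place of code of your own. Each camera call takes 0.05 s, during which the arm holds its last target. There are 200 camera calls.

## Working session

There is one attempt and no reset: what is moved stays moved. The work goes in short steps, Python scripts to look and compute and a shell command to move; the robot and the scene stay as the last step left them, time stands still between calls to the robot, and variables do not carry over. Pictures are saved under pics/ and viewed, about 8 in all and at most 12, crops included, and the job is handed in when it is done.

```bash
ls; mkdir -p pics; cat > h.py <<'E'
import numpy as np, cv2
from scipy.spatial.transform import Rotation as R
from bench import state, read_camera, sign_off, pinch_z
def cam(name):
    s=state(); c=read_camera(name)
    if name=="wrist":
        T=np.eye(4);T[:3,:3]=R.from_rotvec(s["ee_rot"]).as_matrix();T[:3,3]=s["eef_pos"];T=T@np.array(c["T_tool_cam"])
    else:
        T=np.eye(4);A=np.array(c["attitude"]);T[:3,:3]=A if A.shape==(3,3) else R.from_rotvec(A).as_matrix();T[:3,3]=c["origin"]
    c["T"]=T; return c
def save(c,n): 
    cv2.imwrite(f"pics/{n}.png",c["pixels"][:,:,::-1]); np.savez(f"{n}.npz",d=c["depth"],K=c["camera_matrix"],T=c["T"],p=c["pixels"])
def world(d,K,T,u,v,z=None):
    z=d[v,u] if z is None else z
    p=np.array([(u-K[0,2])/K[0,0]*z,-(v-K[1,2])/K[1,1]*z,-z]); return T[:3,:3]@p+T[:3,3]
def cloud(d,K,T):
    v,u=np.mgrid[:d.shape[0],:d.shape[1]]
    P=np.stack([(u-K[0,2])/K[0,0]*d,-(v-K[1,2])/K[1,1]*d,-d],-1); return P@T[:3,:3].T+T[:3,3]
def project(K,T,P):
    q=(np.asarray(P)-T[:3,3])@T[:3,:3]; return np.array([K[0,0]*q[...,0]/-q[...,2]+K[0,2],K[1,1]*-q[...,1]/-q[...,2]+K[1,2]]).T
E
python3 - <<'E'
from h import *
for n in("scene","side"):
    c=cam(n); save(c,n); print(n,c.keys(),c["origin"],c["attitude"],c["camera_matrix"])
print(state(),pinch_z)
E
```

```text
pics
scene dict_keys(['pixels', 'depth', 'camera_matrix', 'origin', 'attitude', 'T']) [1.23095342 0.00749661 1.20264415] [0.45715067 0.47249209 1.53205791] [[463.09028511   0.         322.29781618]
 [  0.         463.09028511 200.25924812]
 [  0.           0.           1.        ]]
side dict_keys(['pixels', 'depth', 'camera_matrix', 'origin', 'attitude', 'T']) [ 0.20444548 -0.94795302  1.13414181] [ 0.80091982 -0.14525868 -0.28664922] [[455.35448117   0.         321.40404649]
 [  0.         455.35448117 202.40738856]
 [  0.           0.           1.        ]]
{'time_s': 0.1, 'joint_positions': array([9.43251716e-01, 1.04664678e-01, 9.65533513e-02, 1.56390462e+00,
       3.19789937e-05, 1.35310075e+00]), 'joint_vel': array([ 0.00091181, -0.00042955,  0.00367654, -0.00095452, -0.0002391 ,
       -0.00111548]), 'tau': array([ 4.95722386e-03, -5.58200383e+01,  5.04724288e+01,  1.28680366e-02,
       -3.69077843e-04,  4.27578399e-06]), 'eef_pos': array([0.23888338, 0.55007084, 0.23058887]), 'ee_rot': array([ 2.62667182e+00,  1.72269117e+00, -1.80867777e-03]), 'contact_force': array([0.5318472 , 0.08526951, 0.07495273]), 'wrist_torque': array([ 0.03897396,  0.04736957, -0.02419826]), 'opening': 0.08526721870238198} 0.0187
```

View pics/scene.png

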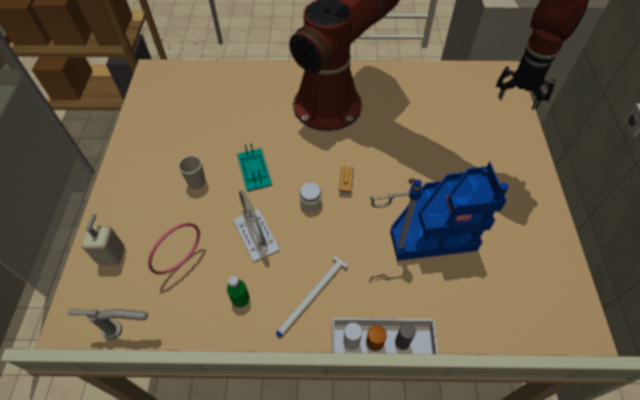

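View pics/side.png

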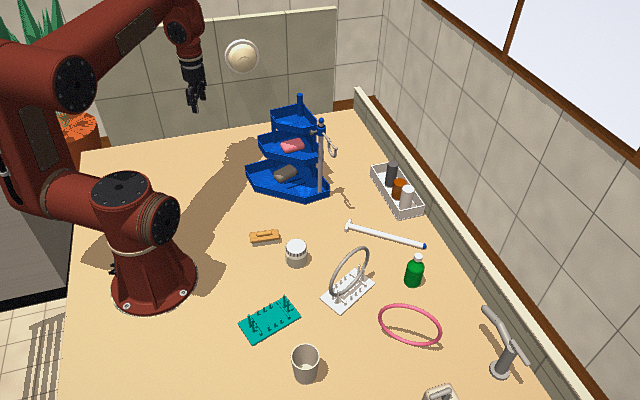

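Candidates: the steel hoop in the white rack is at scene (255,225), side (350,270). The pink ring, a look-alike lying on the ledge, is at scene (175,248), side (410,325). The turquoise rack at scene (254,168) is also a look-alike. I choose the steel hoop. The J-hook is at scene (385,198), side (330,145), on the mast's -y side.

```bash
python3 - <<'E'
from h import *
s=np.load("side.npz")['p'];a=cv2.resize(s[235:320,305:395],None,fx=4.4,fy=4.4,interpolation=cv2.INTER_CUBIC)
b=cv2.resize(s[85:215,270:360],None,fx=4.4,fy=4.4,interpolation=cv2.INTER_CUBIC)
H=max(a.shape[0],b.shape[0]);o=np.zeros((H,800,3),np.uint8);o[:a.shape[0],:a.shape[1]]=a;o[:b.shape[0],400:400+b.shape[1]]=b
cv2.imwrite("pics/c1.png",o[:,:,::-1])
f=np.load("side.npz");P=cloud(f['d'],f['K'],f['T'])
sub=P[235:320,305:395].reshape(-1,3)
t=sub[(sub[:,2]>0.08)&(sub[:,2]<0.2)];print(len(t),t.min(0),t.max(0),t.mean(0))
def ringfit(t):
    c=t.mean(0);U,S,V=np.linalg.svd(t-c);print("normal",V[2],S/len(t)**.5)
    q=(t-c)@V[:2].T;A=np.c_[2*q,np.ones(len(q))];x=np.linalg.lstsq(A,(q**2).sum(1),rcond=None)[0]
    print("centre",c+x[:2]@V[:2],"r",(x[2]+x[0]**2+x[1]**2)**.5)
ringfit(t)
g=np.load("scene.npz");Q=cloud(g['d'],g['K'],g['T']);sub=Q[180:275,225:290].reshape(-1,3)
t=sub[(sub[:,2]>0.08)&(sub[:,2]<0.2)];print(len(t));ringfit(t)
# rack base white: z .005-.02
for X in(P[235:320,305:395],Q[180:275,225:290]):
    m=(X[...,2]>0.006)&(X[...,2]<0.016);pts=X[m][:,:2].astype(np.float32);print("rack",len(pts),cv2.minAreaRect(pts))
E
```

```text
353 [ 0.47328124 -0.38725147  0.08053457] [ 0.62198653 -0.17216357  0.1835399 ] [ 0.54779554 -0.2555936   0.14099967]
normal [-0.07392623  0.1577054  -0.98471515] [0.07057208 0.04725119 0.02830574]
centre [ 0.58004572 -0.27960089  0.13473368] r 0.09417420173704932
249
normal [ 0.4758501  -0.87951999  0.00335815] [0.05188861 0.03083662 0.00285113]
centre [ 0.55115944 -0.20614947  0.10061906] r 0.07964211209838536
rack 973 ((0.5695072412490845, -0.14600957930088043), (0.3473280668258667, 0.26666608452796936), 60.95732116699219)
rack 1064 ((0.5107089281082153, -0.2085985541343689), (0.3303539454936981, 0.1665179282426834), 6.01570987701416)
```

View pics/c1.png

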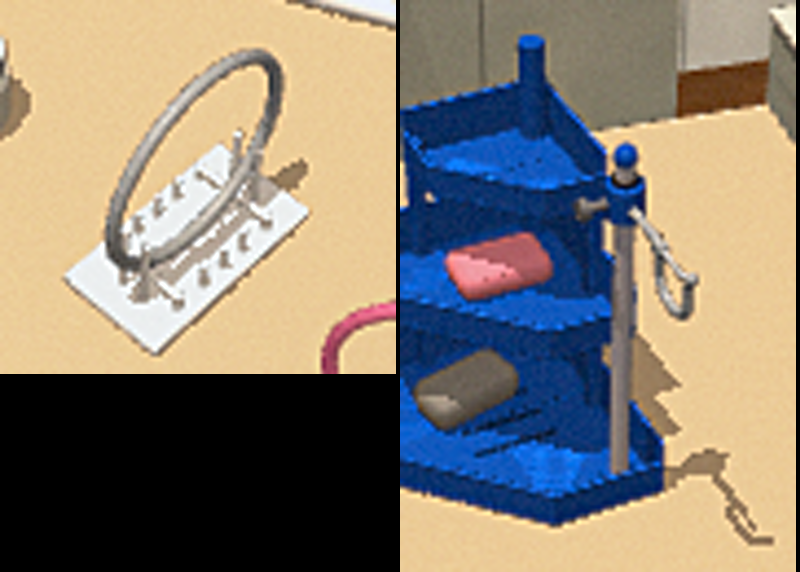

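```bash
python3 - <<'E'
from h import *
np.set_printoptions(precision=4,suppress=True)
f=np.load("side.npz");P=cloud(f['d'],f['K'],f['T'])
print("mast"); 
for v in range(136,190,6):
    u=range(316,326); print(v,[P[v,k].round(3).tolist() for k in u if P[v,k,2]>0.05 and P[v,k,1]<0.25][2:7:2])
print("hook side")
X=P[125:160,322:352];im=X[...,2]>0.15
t=X[im];print(len(t));print(t[np.argsort(t[:,1])][::6])
g=np.load("scene.npz");Q=cloud(g['d'],g['K'],g['T']);X=Q[180:215,365:425]
t=X[(X[...,2]>0.15)];print("scene",len(t));print(t[np.argsort(t[:,1])][::12])
c=cv2.resize(g['p'][160:260,360:510],None,fx=5,fy=5,interpolation=cv2.INTER_CUBIC);cv2.imwrite("pics/c2.png",c[:,:,::-1])
E
```

```text
mast
136 [[0.591, 0.198, 0.28], [0.594, 0.179, 0.292]]
142 [[0.59, 0.204, 0.252], [0.596, 0.202, 0.253]]
148 [[0.59, 0.203, 0.228], [0.596, 0.201, 0.228]]
154 [[0.592, 0.207, 0.2], [0.597, 0.202, 0.203]]
160 [[0.592, 0.205, 0.177], [0.599, 0.207, 0.173]]
166 [[0.592, 0.204, 0.151], [0.599, 0.203, 0.15]]
172 [[0.591, 0.199, 0.129], [0.601, 0.208, 0.119]]
178 [[0.594, 0.206, 0.095], [0.622, 0.244, 0.057]]
184 [[0.593, 0.204, 0.069]]
hook side
180
[[ 0.2044 -0.948   1.1341]
 [ 0.6112  0.1026  0.296 ]
 [ 0.6055  0.1047  0.2957]
 [ 0.6041  0.1079  0.2784]
 [ 0.6051  0.1088  0.2619]
 [ 0.6085  0.1105  0.2717]
 [ 0.6039  0.1146  0.2579]
 [ 0.6047  0.1205  0.2884]
 [ 0.6059  0.1297  0.2542]
 [ 0.6068  0.1361  0.2884]
 [ 0.6003  0.1431  0.2575]
 [ 0.597   0.1463  0.2909]
 [ 0.5989  0.1488  0.2576]
 [ 0.5988  0.1503  0.2762]
 [ 0.5998  0.1522  0.2629]
 [ 0.5965  0.1542  0.2855]
 [ 0.5985  0.161   0.292 ]
 [ 0.5986  0.1717  0.2961]
 [ 0.5979  0.1793  0.2949]
 [ 0.5974  0.1882  0.2967]
 [ 0.5987  0.1933  0.3083]
 [ 0.5935  0.1972  0.2991]
 [ 0.6012  0.1995  0.2923]
 [ 0.6049  0.2008  0.2945]
 [ 
[... 622 characters left out ...]
99]
 [0.599  0.202  0.2978]
 [0.5938 0.2035 0.3069]
 [0.6038 0.2048 0.2922]
 [0.5654 0.206  0.2919]
 [0.594  0.2072 0.2337]
 [0.5948 0.2076 0.2304]
 [0.5649 0.2079 0.2954]
 [0.5901 0.2084 0.3377]
 [0.5717 0.2089 0.3007]
 [0.6097 0.2093 0.305 ]
 [0.5999 0.21   0.2606]
 [0.6014 0.2106 0.2715]
 [0.5987 0.2113 0.2364]
 [0.563  0.212  0.3011]
 [0.5636 0.2125 0.2978]
 [0.6009 0.2134 0.2214]
 [0.602  0.214  0.3385]
 [0.5943 0.2145 0.3396]
 [0.6036 0.2156 0.2211]
 [0.6016 0.2163 0.2501]
 [0.6088 0.2173 0.2996]
 [0.5997 0.218  0.256 ]
 [0.6028 0.2189 0.3357]
 [0.5987 0.2201 0.259 ]
 [0.6013 0.221  0.2672]
 [0.6003 0.2221 0.3323]
 [0.6068 0.2244 0.3009]
 [0.6025 0.2273 0.2863]
 [0.5498 0.258  0.1524]]
```

View pics/c2.png

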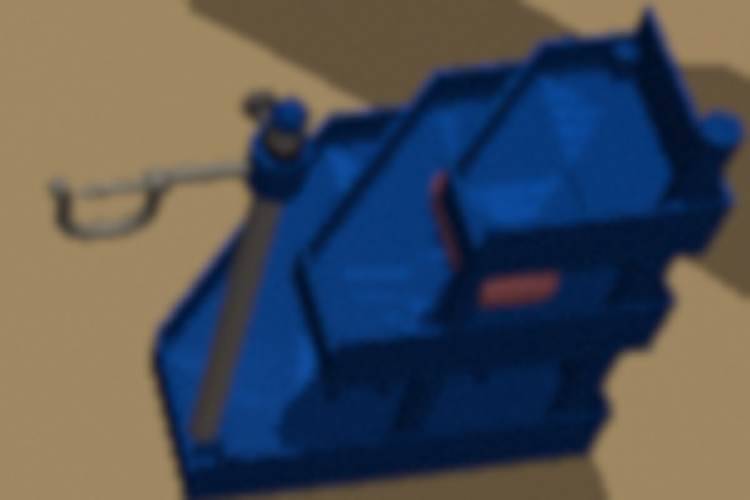

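The enlarged scene view shows the mast and collar at about (275,150), the hook's tip ball at (57,187) and the J's bottom at (95,232). I estimate the mast at (0.596, 0.212), caddy yaw about 0.12 rad and seat z about 0.256. The hoop centre is at about (0.551, -0.206), with its axis at 118°. I'll pass over the hook first for one close look.

```bash
cat > plan.py <<'E'
# usage: plan.py x y z jawangle_deg tilt_deg [g]   (with g: the position is for the grasp point)
import sys; from h import *
x,y,z,a,t=map(float,sys.argv[1:6]); a=np.radians(a); t=np.radians(t)
X=np.array([np.cos(a),np.sin(a),0]); Z=np.array([0,0,-1.]); Rt=np.c_[X,np.cross(Z,X),Z]
Rt=Rt@R.from_rotvec([t,0,0]).as_matrix()
p=np.array([x,y,z])+(Rt[:,2]*pinch_z if len(sys.argv)>6 else 0)
s=state(); Rc=R.from_rotvec(s["ee_rot"]).as_matrix()
d=Rc.T@(p-s["eef_pos"])*100; w=R.from_matrix(Rc.T@Rt).as_rotvec()
print("t",s["time_s"],"pos",s["eef_pos"].round(4),"F",s["contact_force"].round(2),"open",round(s["opening"],4))
print("shift cm",d.round(2),"turn",w.round(3),"toolz target",Rt[:,2].round(3))
E
python3 plan.py 0.52 0.05 0.42 97 0; python3 -m inch '[0,0,-20,0,0,0,0, 0,0,-20,0,0,0,0, 0,0,-20,0,0,0,0, 0,0,-20,0,0,0,0, 0,0,-20,0,0,0,0]'; python3 plan.py 0.52 0.05 0.42 97 0
```

```text
t 0.1 pos [0.2389 0.5501 0.2306] F [0.53 0.09 0.07] open 0.0853
shift cm [-34.69  45.7  -18.91] turn [-0.001  0.001 -0.532] toolz target [ 0.  0. -1.]
time_s: 0.6
eef_pos: [0.2397, 0.5511, 0.4384]
ee_rot: [-2.624, -1.721, -0.015]
contact_force: [-0.9, -0.8, 0.9]
opening: 0.085
t 0.6 pos [0.2397 0.5511 0.4384] F [-0.92 -0.79  0.88] open 0.085
shift cm [-34.81  45.67   1.6 ] turn [ 0.005 -0.009 -0.532] toolz target [ 0.  0. -1.]
```

```bash
python3 -m inch '[-35,45.5,0,0,0,-0.53,0,-35,45.5,0,0,0,-0.53,0,-35,45.5,0,0,0,-0.53,0,-35,45.5,0,0,0,-0.53,0,-35,45.5,0,0,0,-0.53,0]' | head -2; python3 plan.py 0.52 0.05 0.42 97 0
```

```text
time_s: 1.1
eef_pos: [0.3558, 0.3397, 0.4324]
t 1.1 pos [0.3558 0.3397 0.4324] F [ 0.82 -0.81 -0.08] open 0.0852
shift cm [-30.8   12.68   1.1 ] turn [ 0.007 -0.007  0.003] toolz target [ 0.  0. -1.]
```

```bash
python3 -m inch '[-31,12.7,1,0,0,0,0,-31,12.7,1,0,0,0,0,-31,12.7,1,0,0,0,0,-31,12.7,1,0,0,0,0,-31,12.7,1,0,0,0,0]' | head -2; python3 -m inch '[-8,3.3,0,0,0,0,0,-8,3.3,0,0,0,0,0,-8,3.3,0,0,0,0,0,-8,3.3,0,0,0,0,0]' | head -2; python3 - <<'E'
from h import *
c=cam("wrist");save(c,"w1");print(state()["eef_pos"],c["T_tool_cam"],c["camera_matrix"])
E
```

```text
time_s: 1.6
eef_pos: [0.4784, 0.1216, 0.4235]
time_s: 2.0
eef_pos: [0.5211, 0.0457, 0.4222]
[0.52087467 0.04653292 0.42270367] [[ 9.99999715e-01 -7.00960093e-04  2.81226574e-04  1.56946567e-04]
 [-5.99701436e-04 -9.63273716e-01 -2.68520741e-01 -6.70824390e-02]
 [ 4.59120490e-04  2.68520496e-01 -9.63273862e-01 -1.42693375e-01]
 [ 0.00000000e+00  0.00000000e+00  0.00000000e+00  1.00000000e+00]] [[318.95110834   0.         322.58479865]
 [  0.         318.95110834 192.29118033]
 [  0.           0.           1.        ]]
```

View pics/w1.png

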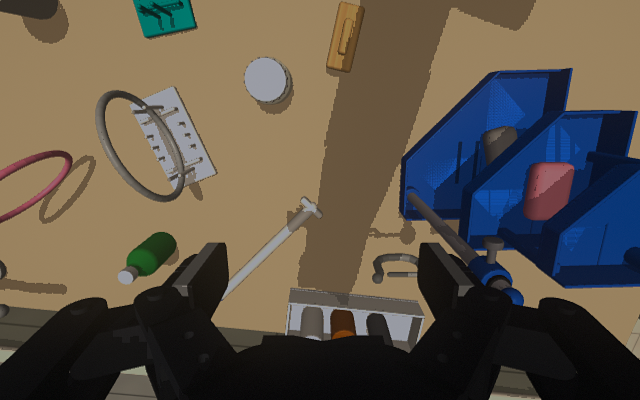

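The wrist view shows the hoop at (140,145) in the white rack, the pink ring at (35,185), and the hook at (375-420, 255-280) with its ball at about (379,275). The mast runs from (408,195) up to (500,290).

```bash
python3 - <<'E'
from h import *
np.set_printoptions(precision=4,suppress=True)
f=np.load("w1.npz");P=cloud(f['d'],f['K'],f['T'])
def ringfit(t):
    c=t.mean(0);U,S,V=np.linalg.svd(t-c,full_matrices=False)
    q=(t-c)@V[:2].T;A=np.c_[2*q,np.ones(len(q))];x=np.linalg.lstsq(A,(q**2).sum(1),rcond=None)[0]
    n=V[2]; print(len(t),"normal",n,"ang",np.degrees(np.arctan2(n[1],n[0]))%180,S/len(t)**.5,"centre",c+x[:2]@V[:2],"r",(x[2]+x[0]**2+x[1]**2)**.5)
X=P[80:210,85:200].reshape(-1,3);X=X[(X[:,2]>.085)&(X[:,2]<.2)];ringfit(X)
m=(P[...,2]>.075)&(P[...,2]<.2)
# hook
X=P[240:290,362:425].reshape(-1,3);X=X[(X[:,2]>.2)&(X[:,2]<.32)];print(len(X))
c=X[:,:2].mean(0);V=np.linalg.svd(X[:,:2]-c)[2][0] if 0 else np.linalg.svd(X[:,:2]-c,full_matrices=False)[2][0]
print("line",c,V,np.degrees(np.arctan2(V[1],V[0]))%180)
l=(X[:,:2]-c)@V; 
for a in np.arange(l.min(),l.max(),.004):
    s=X[(l>=a)&(l<a+.004)]
    if len(s): print(len(s),np.median(s,0),s[:,2].min().round(4),s[:,2].max().round(4))
# mast
for v in range(205,280,10):
    r=[P[v,u] for u in range(400,520) if P[v,u,2]>.08 and np.hypot(P[v,u,0]-.596,P[v,u,1]-.21)<.02]
    if r: print(v,len(r),np.mean(r,0))
E
```

```text
1446 normal [ 0.4719 -0.8813 -0.0242] ang 118.16414209903252 [0.0511 0.0262 0.0022] centre [ 0.5464 -0.2034  0.1016] r 0.07927995108037332
664
line [0.6039 0.1288] [-0.1251  0.9921] 97.18910443741126
42 [0.6074 0.1072 0.2959] 0.292 0.2989
97 [0.6055 0.1109 0.2868] 0.2635 0.2996
74 [0.6044 0.1143 0.281 ] 0.2572 0.2976
32 [0.6049 0.1189 0.261 ] 0.2524 0.2877
48 [0.6049 0.1229 0.2584] 0.2513 0.2906
46 [0.6043 0.1269 0.2564] 0.252 0.2908
46 [0.6042 0.1309 0.2553] 0.2505 0.2905
46 [0.6035 0.1346 0.2557] 0.2522 0.2911
47 [0.6028 0.1387 0.2554] 0.2512 0.2909
52 [0.602  0.1428 0.2554] 0.2503 0.2915
51 [0.6018 0.1468 0.2568] 0.252 0.2913
36 [0.6008 0.1507 0.2591] 0.2552 0.2639
46 [0.5996 0.1538 0.2642] 0.2544 0.2745
1 [0.5972 0.1569 0.2636] 0.2636 0.2636
205 11 [0.5876 0.2104 0.0948]
215 16 [0.5893 0.2104 0.1357]
225 17 [0.5893 0.2101 0.1745]
235 18 [0.5893 0.2099 0.2072]
245 20 [0.5893 0.2103 0.2352]
255 21 [0.5892 0.21   0.2599]
265 33 [0.5824 0.207  0.2943]
275 35 [0.5849 0.2094 0.3078]
```

```bash
python3 plan.py 0.549 -0.2054 0.30 118.2 0
```

```text
t 2.05 pos [0.5209 0.0465 0.4227] F [0.45 0.64 0.52] open 0.0856
shift cm [-25.44  -0.39  12.07] turn [ 0.007 -0.007 -0.368] toolz target [ 0.  0. -1.]
```

```bash
python3 -m inch '[-25.4,-0.4,12,0,0,-0.37,0,-25.4,-0.4,12,0,0,-0.37,0,-25.4,-0.4,12,0,0,-0.37,0,-25.4,-0.4,12,0,0,-0.37,0,-25.4,-0.4,12,0,0,-0.37,0]' | head -2;python3 plan.py 0.549 -0.2054 0.24 118.2 0
```

```text
time_s: 2.55
eef_pos: [0.5453, -0.1724, 0.3162]
t 2.55 pos [ 0.5453 -0.1724  0.3162] F [ 0.65  0.79 -0.61] open 0.0854
shift cm [-3.12 -1.32  7.6 ] turn [ 0.008 -0.005  0.005] toolz target [ 0.  0. -1.]
```

```bash
python3 -m inch '[-3.1,-1.3,0,0,0,0,0,-3.1,-1.3,7.6,0,0,0,0,-3.1,-1.3,7.6,0,0,0,0,-3.1,-1.3,7.6,0,0,0,0]' | head -2;python3 - <<'E'
from h import *
np.set_printoptions(precision=4,suppress=True)
c=cam("wrist");save(c,"w2")
P=cloud(c['depth'],c['camera_matrix'],c['T']);s=state();print(s["eef_pos"])
X=P.reshape(-1,3);n=np.array([.4726,-.8813]);t=np.array([.8813,.4726])
a=X[:,:2]@n-.4405;b=X[:,:2]@t-.387
m=(abs(a)<.02)&(abs(b)<.1)&(X[:,2]>.085)&(X[:,2]<.19)
print(m.sum()); q=np.c_[a,b,X[:,2]][m]
for z in np.arange(.08,.19,.01):
    k=(q[:,2]>=z)&(q[:,2]<z+.01)
    if k.sum(): print(round(z,2),k.sum(),"normal off",np.median(q[k,0]).round(4),"tang",q[k,1].min().round(4),q[k,1].max().round(4))
E
python3 plan.py 0.549 -0.2054 0.178 118.2 0 g
```

```text
time_s: 2.95
eef_pos: [0.5476, -0.2028, 0.236]
[ 0.5484 -0.2034  0.239 ]
2814
0.11 28 normal off 0.0005 tang -0.0854 -0.0804
0.12 56 normal off 0.0008 tang -0.0833 -0.0771
0.13 89 normal off 0.0008 tang -0.0806 0.0703
0.14 153 normal off 0.0007 tang -0.0754 0.0702
0.15 276 normal off 0.0006 tang -0.0692 0.0641
0.16 493 normal off 0.0005 tang -0.0589 0.0549
0.17 1227 normal off 0.0005 tang -0.0455 0.0411
0.18 492 normal off 0.001 tang -0.0251 0.0203
t 3.0 pos [ 0.5484 -0.2034  0.239 ] F [-0.21 -0.19  0.  ] open 0.0852
shift cm [-0.27 -0.1   7.97] turn [ 0.007 -0.007  0.006] toolz target [ 0.  0. -1.]
```

View pics/w2.png

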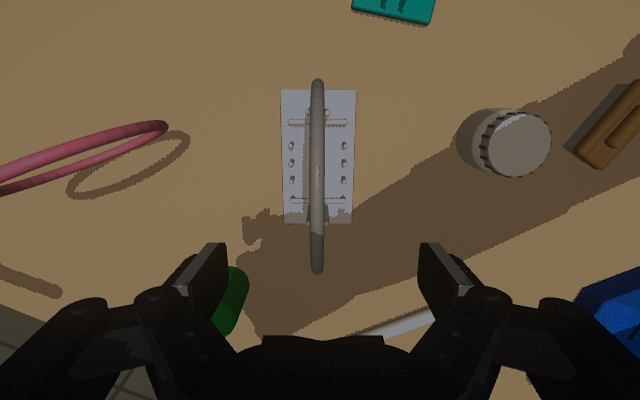

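The hoop's rim runs vertically at x≈318, from row 80 to 270, centred between the pads and inside the white rack's base. The ring is offset 0.7 mm along its axis and about -2 mm along the tangent. I'll descend and grip.

```bash
python3 -m inch '[-0.3,-0.3,2,0,0,0,0,-0.3,-0.3,5,0,0,0,0,-0.3,-0.3,7,0,0,0,0,-0.3,-0.3,8,0,0,0,0,-0.3,-0.3,8,0,0,0,0]';python3 plan.py 0.549 -0.2054 0.178 118.2 0 g;  python3 -m inch '[0,0,0,0,0,0,255,0,0,0,0,0,0,255,0,0,0,0,0,0,255,0,0,0,0,0,0,255,0,0,0,0,0,0,255]';  python3 -m inch '[0,0,0,0,0,0,255,0,0,0,0,0,0,255,0,0,0,0,0,0,255,0,0,0,0,0,0,255,0,0,0,0,0,0,255]'
```

```text
time_s: 3.5
eef_pos: [0.5477, -0.206, 0.1597]
ee_rot: [-1.602, -2.699, -0.016]
contact_force: [-0.8, -0.0, -0.1]
opening: 0.0855
t 3.5 pos [ 0.5477 -0.206   0.1597] F [-0.76 -0.01 -0.12] open 0.0855
shift cm [-0.01  0.15  0.04] turn [ 0.007 -0.007  0.007] toolz target [ 0.  0. -1.]
time_s: 4.0
eef_pos: [0.5478, -0.2061, 0.16]
ee_rot: [-1.603, -2.7, -0.016]
contact_force: [-0.1, -0.0, -0.2]
opening: 0.012
time_s: 4.5
eef_pos: [0.5478, -0.2062, 0.1601]
ee_rot: [-1.603, -2.7, -0.015]
contact_force: [0.3, -1.2, 2.1]
opening: 0.0084
```

```bash
python3 -m inch '[0,0,-1,0,0,0,255,0,0,-3,0,0,0,255,0,0,-5,0,0,0,255,0,0,-7,0,0,0,255,0,0,-9,0,0,0,255]'; python3 -m inch '[0,0,-3,0,0,0,255,0,0,-7,0,0,0,255,0,0,-11,0,0,0,255,0,0,-15,0,0,0,255,0,0,-17,0,0,0,255]'
python3 - <<'E'
from h import *
np.set_printoptions(precision=4,suppress=True)
c=cam("side");save(c,"s2")
s=state();P=cloud(c['depth'],c['camera_matrix'],c['T']);e=s["eef_pos"];print(e)
Rc=R.from_rotvec(s["ee_rot"]).as_matrix()
q=(P.reshape(-1,3)-e)@Rc   # tool coords
m=(abs(q[:,0])<.03)&(q[:,2]>.01)&(q[:,2]<.2)&(abs(q[:,1])<.12);print(m.sum(),q[m].min(0),q[m].max(0))
t=q[m];A=np.c_[2*t[:,1:],np.ones(len(t))];x=np.linalg.lstsq(A,(t[:,1:]**2).sum(1),rcond=None)[0];print("centre tool y,z",x[:2],(x[2]+x[:2]@x[:2])**.5)
pl=np.linalg.lstsq(np.c_[t[:,1:],np.ones(len(t))],t[:,0],rcond=None)[0];print("x = a*y+b*z+c",pl)
u=project(c['camera_matrix'],c['T'],e);print(u)
u=np.clip(u.astype(int),[130,100],[510,300]);cv2.imwrite("pics/s2c.png",cv2.resize(c['pixels'][u[1]-100:u[1]+100,u[0]-120:u[0]+120,::-1],None,fx=2.5,fy=2.5))
E
```

```text
time_s: 5.0
eef_pos: [0.5472, -0.2068, 0.251]
ee_rot: [-1.602, -2.699, -0.016]
contact_force: [0.4, 0.0, -2.9]
opening: 0.0082
time_s: 5.5
eef_pos: [0.5466, -0.2085, 0.4249]
ee_rot: [1.603, 2.701, 0.015]
contact_force: [1.7, -0.8, -2.4]
opening: 0.008
[ 0.5468 -0.2087  0.4267]
436 [-0.0097 -0.0883  0.0104] [0.0026 0.0801 0.1476]
centre tool y,z [-0.0045  0.0626] 0.0797435434997608
x = a*y+b*z+c [ 0.0002 -0.0034 -0.005 ]
[357.2391 184.2112]
```

View pics/s2c.png

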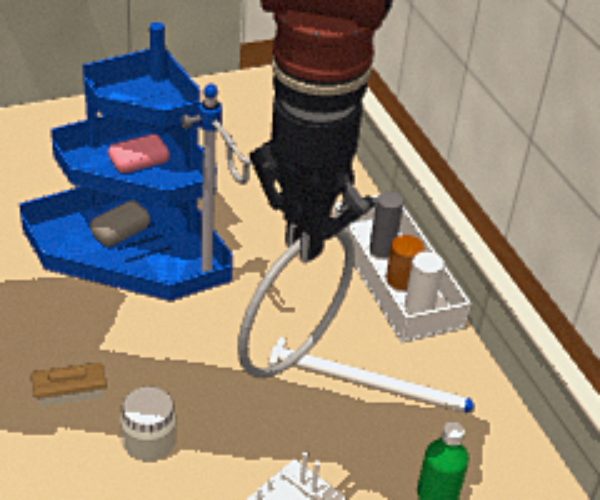

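The steel hoop is held squarely: rim at crop (300,235), ring down to (260,370), clear of the rack. The ring centre is 62 mm beyond the TCP. I'll stage outside the tip with a 24° tilt, so the pads sit about 32 mm to the caddy's -x side of the hook plane.

```bash
cat > plan2.py <<'E'
# usage: plan2.py y_c rimz [tilt_deg]: ring plane at caddy y (m), bar centre over the hook at rimz (m)
import sys; from h import *
yc,rz=map(float,sys.argv[1:3]); t=np.radians(float(sys.argv[3]) if len(sys.argv)>3 else -24)
M=np.array([.596,.2105,0]); a=np.radians(97.2); Yc=np.array([np.cos(a),np.sin(a),0]); Z=np.array([0,0,-1.]); Xc=np.cross(Z,Yc)
Rt=np.c_[Yc,Xc,Z]@R.from_rotvec([t,0,0]).as_matrix(); off=np.array([0,-.003,.062])
C=M+Yc*yc+[0,0,rz-.08]
s=state(); Rc=R.from_rotvec(s["ee_rot"]).as_matrix()
d=Rc.T@(C-Rt@off-s["eef_pos"])*100; w=R.from_matrix(Rc.T@Rt).as_rotvec()
c=s["eef_pos"]+Rc@off-M; F=s["contact_force"]
print("t",round(s["time_s"],2),"ring now: xc %.4f yc %.4f rimz %.4f"%(c@Xc,c@Yc,c[2]+.08),"F caddy x,y,z",[round(float(F@k),2) for k in(Xc,Yc,-Z)],"open",round(s["opening"],4))
print("shift cm",d.round(2),"turn",w.round(3)," tool z",Rc[:,2].round(3)); print("1 cm up =",(Rc.T@[0,0,1.]).round(3),"1 cm +yc =",(Rc.T@Yc).round(3))
E
python3 plan2.py -0.19 0.34
```

```text
t 5.55 ring now: xc -0.1037 yc -0.4105 rimz 0.4447 F caddy x,y,z [-0.39, 0.89, 0.34] open 0.0077
shift cm [17.56 15.26 11.07] turn [-0.405 -0.082  0.367]  tool z [ 0.008  0.007 -1.   ]
1 cm up = [ 0.002  0.01  -1.   ] 1 cm +yc = [0.931 0.365 0.005]
```

```bash
python3 -m inch '[4,4,2,-0.1,-0.02,0.09,255,8,7,4,-0.2,-0.04,0.18,255,12,10,7,-0.3,-0.06,0.27,255,15,13,9,-0.4,-0.08,0.37,255,17.5,15.2,11,-0.405,-0.08,0.37,255]' | head -2; python3 -m inch '[0,0,0,0,0,0,255,0,0,0,0,0,0,255]'|head -1;  python3 plan2.py -0.14 0.32
```

```text
time_s: 6.05
eef_pos: [0.5899, -0.0096, 0.3332]
time_s: 6.25
t 6.25 ring now: xc -0.0123 yc -0.2157 rimz 0.3531 F caddy x,y,z [0.24, 0.08, -2.33] open 0.0079
shift cm [ 7.58 -0.27  3.54] turn [ 0.    -0.003 -0.006]  tool z [ 0.403  0.054 -0.913]
1 cm up = [ 0.005  0.407 -0.913] 1 cm +yc = [ 1.    -0.006  0.003]
```

```bash
python3 -m inch '[3,-0.1,1.4,0,0,0,255,6,-0.2,2.8,0,0,0,255,7.6,-0.3,3.5,0,0,-0.006,255,7.6,-0.3,3.5,0,0,-0.006,255]' | head -2; python3 plan2.py -0.091 0.316; python3 - <<'E'
from h import *
a=cam("scene");save(a,"sc3");b=cam("side");save(b,"s3")
o=np.hstack([cv2.resize(c['pixels'][v:v+80,u:u+80,::-1],(400,400),interpolation=cv2.INTER_CUBIC) for c,u,v in((a,350,160),(b,300,100))])
cv2.imwrite("pics/c3.png",o)
E
```

```text
time_s: 6.65
eef_pos: [0.5905, 0.0698, 0.2972]
t 6.65 ring now: xc -0.0007 yc -0.1387 rimz 0.3193 F caddy x,y,z [0.51, -0.24, -2.0] open 0.0077
shift cm [ 4.79 -0.07  0.35] turn [-0.002 -0.004  0.001]  tool z [ 0.402  0.054 -0.914]
1 cm up = [ 0.003  0.405 -0.914] 1 cm +yc = [1.    0.001 0.004]
```

View pics/c3.png

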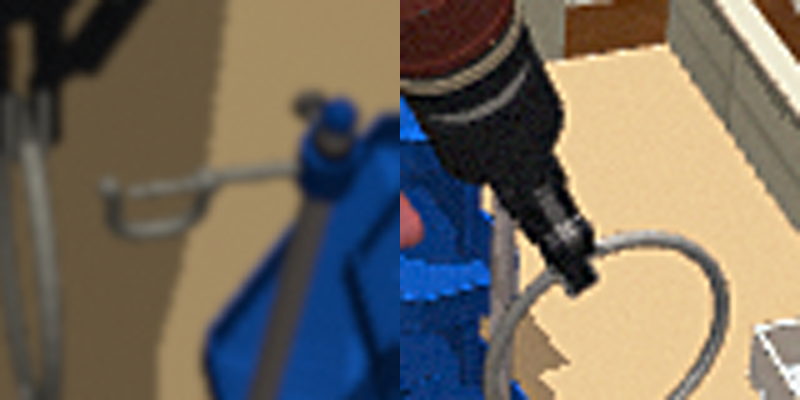

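Left crop (scene): the ring is nearly edge-on at x≈10-45, outside the tip ball at (107,187). Right crop (side): the grip is holding at (575,265). I'll check the offset between ring and hook within a single camera.

```bash
python3 - <<'E'
from h import *
np.set_printoptions(precision=4,suppress=True)
M=np.array([.596,.2105,0]); a=np.radians(97.2);Yc=np.array([np.cos(a),np.sin(a),0]);Xc=np.array([np.sin(a),-np.cos(a),0])
for n in("sc3","s3"):
    f=np.load(n+".npz");P=cloud(f['d'],f['K'],f['T']).reshape(-1,3)-M;q=np.c_[P@Xc,P@Yc,P[:,2]]
    r=q[(abs(q[:,1]+.14)<.025)&(abs(q[:,0])<.1)&(q[:,2]>.13)&(q[:,2]<.34)&(np.abs(np.hypot(q[:,0],q[:,2]-.239)-.08)<.008)]
    r=r[(r[:,0]>-.01)]
    pl=np.linalg.lstsq(np.c_[r[:,0],r[:,2]-.24,np.ones(len(r))],r[:,1],rcond=None)[0]
    A=np.c_[2*r[:,[0,2]],np.ones(len(r))];x=np.linalg.lstsq(A,(r[:,[0,2]]**2).sum(1),rcond=None)[0]
    print(n,"ring",len(r),"yc med",np.median(r[:,1]),"plane",pl,"centre",x[:2],"r",(x[2]+x[:2]@x[:2])**.5,"top",r[:,2].max())
    h=q[(abs(q[:,0])<.015)&(q[:,1]>-.116)&(q[:,1]<-.02)&(q[:,2]>.24)&(q[:,2]<.31)];print(" hook",len(h))
    for lo in np.arange(-.116,-.04,.004):
        k=h[(h[:,1]>=lo)&(h[:,1]<lo+.004)]
        if len(k): print("  yc %.3f"%lo,len(k),k[:,0].mean().round(4),k[:,2].min().round(4),k[:,2].max().round(4))
E
```

```text
sc3 ring 327 yc med -0.13956922186449663 plane [-0.0058 -0.0011 -0.1391] centre [0.0043 0.2421] r 0.07935284066647381 top 0.32522225207459243
 hook 199
  yc -0.108 3 0.0015 0.2953 0.298
  yc -0.104 11 0.0022 0.2687 0.2985
  yc -0.100 17 0.0033 0.2564 0.2983
  yc -0.096 9 0.0039 0.26 0.2882
  yc -0.092 7 0.0021 0.2541 0.2869
  yc -0.088 9 0.0023 0.2527 0.2892
  yc -0.084 7 0.0004 0.2499 0.2889
  yc -0.080 9 0.0015 0.251 0.2891
  yc -0.076 8 0.0017 0.2518 0.2887
  yc -0.072 9 0.0015 0.249 0.2896
  yc -0.068 11 0.0013 0.2492 0.2918
  yc -0.064 9 0.0008 0.2515 0.2923
  yc -0.060 17 0.0005 0.2545 0.2908
  yc -0.056 20 0.002 0.2563 0.2958
  yc -0.052 12 0.0016 0.2633 0.2955
  yc -0.048 6 0.0018 0.2886 0.2965
  yc -0.044 5 0.0014 0.2909 0.2964
  yc -0.040 7 0.0 0.2911 0.2971
s3 ring 233 yc med -0.14632831271990812 plane [-0.0149 -0.0127 -0.1454] centre [0.     0.2408] r 0.08041322863391538 top 0.32522754179826774
 hook 0
```

The ring measures y_c -0.139, agreeing with kinematics (-0.1387), and the seat is at 0.2555 from the ball and arm tops. I'll move the rim over the tip.

```bash
python3 -m inch '[1.5,0,0,0,0,0,255,3,0,0,0,0,0,255,4.4,0,0.1,0,0,0,255,4.8,0,0.1,0,0,0,255,4.8,0,0.1,0,0,0,255]' | sed -n '1,2p;4p'; python3 plan2.py -0.091 0.300;
```

```text
time_s: 7.25
eef_pos: [0.5858, 0.115, 0.2983]
contact_force: [0.1, -0.3, -2.5]
t 7.25 ring now: xc 0.0005 yc -0.0934 rimz 0.3205 F caddy x,y,z [0.11, -0.29, -2.53] open 0.008
shift cm [ 0.24 -0.87  1.85] turn [ 0.001 -0.001 -0.001]  tool z [ 0.404  0.052 -0.913]
1 cm up = [ 0.001  0.407 -0.913] 1 cm +yc = [ 1.    -0.001  0.001]
```

```bash
python3 -m inch '[0.25,-0.3,0.6,0,0,0,255,0.25,-0.6,1.2,0,0,0,255,0.25,-0.87,1.85,0,0,0,255,0.25,-0.87,1.85,0,0,0,255]' | sed -n '1p;4p'; python3 plan2.py -0.091 0.290;
```

```text
time_s: 7.65
contact_force: [0.5, 0.3, -3.1]
t 7.65 ring now: xc -0.0007 yc -0.0911 rimz 0.2980 F caddy x,y,z [0.52, 0.22, -3.09] open 0.0074
shift cm [ 0.02 -0.27  0.76] turn [-0.002 -0.001 -0.001]  tool z [ 0.402  0.052 -0.914]
1 cm up = [ 0.002  0.405 -0.914] 1 cm +yc = [ 1.    -0.001  0.001]
```

```bash
for i in 1 2; do python3 -m inch '[0,-0.1,0.25,0,0,0,255,0,-0.2,0.5,0,0,0,255,0,-0.2,0.5,0,0,0,255]' | grep force; python3 plan2.py -0.091 0.280 | head -2;done
```

```text
contact_force: [-0.1, 2.5, -1.9]
t 7.95 ring now: xc -0.0005 yc -0.0908 rimz 0.2925 F caddy x,y,z [0.19, 2.49, -1.91] open 0.008
shift cm [-0.01 -0.47  1.16] turn [-0.002 -0.002 -0.001]  tool z [ 0.402  0.053 -0.914]
contact_force: [-0.0, 6.1, 3.5]
t 8.25 ring now: xc 0.0004 yc -0.0900 rimz 0.2880 F caddy x,y,z [0.73, 6.1, 3.45] open 0.0081
shift cm [-0.08 -0.36  0.71] turn [ 0.    -0.004 -0.   ]  tool z [ 0.403  0.055 -0.913]
```

The +y force (6 N) is the rim bearing on the tip's flare, so I'll ease about 2 mm towards the shank.

```bash
python3 -m inch '[0.2,0,0,0,0,0,255,0.2,0,0,0,0,0,255]' | grep force; python3 plan2.py -0.088 0.280 | head -2;python3 -m inch '[0,-0.1,0.2,0,0,0,255,0,-0.12,0.3,0,0,0,255,0,-0.12,0.3,0,0,0,255]' | grep force; python3 plan2.py -0.088 0.280
```

```text
contact_force: [-0.1, 0.0, -0.3]
t 8.45 ring now: xc 0.0003 yc -0.0882 rimz 0.2880 F caddy x,y,z [-0.09, 0.05, -0.3] open 0.0082
shift cm [ 0.03 -0.35  0.71] turn [ 0.    -0.003 -0.   ]  tool z [ 0.403  0.054 -0.913]
contact_force: [-0.4, 1.1, -0.2]
t 8.75 ring now: xc 0.0004 yc -0.0882 rimz 0.2844 F caddy x,y,z [-0.25, 1.16, -0.24] open 0.0082
shift cm [ 0.04 -0.21  0.39] turn [ 0.    -0.003 -0.   ]  tool z [ 0.403  0.054 -0.914]
1 cm up = [ 0.003  0.407 -0.914] 1 cm +yc = [ 1.    -0.     0.003]
```

```bash
for i in 1 2 3; do python3 -m inch '[0.02,-0.08,0.2,0,0,0,255,0.02,-0.16,0.36,0,0,0,255,0.02,-0.16,0.36,0,0,0,255]' >/dev/null; python3 plan2.py -0.088 0.265 | head -2;done
```

```text
t 9.05 ring now: xc 0.0004 yc -0.0882 rimz 0.2803 F caddy x,y,z [0.9, -1.23, 0.7] open 0.0075
shift cm [ 0.03 -0.66  1.38] turn [ 0.    -0.003 -0.   ]  tool z [ 0.403  0.053 -0.914]
t 9.35 ring now: xc 0.0004 yc -0.0882 rimz 0.2762 F caddy x,y,z [1.05, -1.32, 1.55] open 0.0075
shift cm [ 0.03 -0.49  1.01] turn [-0.    -0.002 -0.001]  tool z [ 0.403  0.053 -0.914]
t 9.65 ring now: xc 0.0002 yc -0.0882 rimz 0.2717 F caddy x,y,z [0.77, -3.5, 0.89] open 0.008
shift cm [ 0.03 -0.29  0.6 ] turn [-0.001 -0.002 -0.001]  tool z [ 0.403  0.053 -0.914]
```

```bash
for i in 1 2 3; do python3 -m inch '[-0.02,-0.06,0.12,0,0,0,255,-0.02,-0.1,0.23,0,0,0,255,-0.02,-0.1,0.23,0,0,0,255]' >/dev/null; python3 plan2.py -0.088 0.2615 | head -2;done
```

```text
t 9.95 ring now: xc -0.0000 yc -0.0884 rimz 0.2687 F caddy x,y,z [1.21, -2.17, 0.09] open 0.0079
shift cm [ 0.05 -0.3   0.66] turn [-0.001 -0.002 -0.001]  tool z [ 0.402  0.053 -0.914]
t 10.25 ring now: xc -0.0004 yc -0.0875 rimz 0.2655 F caddy x,y,z [1.69, 5.17, 0.06] open 0.0079
shift cm [-0.03 -0.14  0.38] turn [-0.002 -0.004 -0.   ]  tool z [ 0.401  0.054 -0.914]
t 10.55 ring now: xc -0.0003 yc -0.0868 rimz 0.2632 F caddy x,y,z [-1.91, 6.87, 2.69] open 0.0075
shift cm [-0.09 -0.05  0.17] turn [-0.002 -0.005  0.001]  tool z [ 0.401  0.056 -0.914]
```

```bash
python3 -m inch '[0.15,0,0,0,0,0,255,0.15,0,0,0,0,0,255]' >/dev/null; python3 plan2.py -0.082 0.2615 | head -2; python3 - <<'E'
from h import *
a=cam("scene");save(a,"sc4");b=cam("wrist");save(b,"w4")
M=np.array([.596,.2105,0]); an=np.radians(97.2);Yc=np.array([np.cos(an),np.sin(an),0])
u=project(b["camera_matrix"],b["T"],M-.08*Yc+[0,0,.27]);print(u)
u=np.clip(u.astype(int),[80,80],[560,320])
o=np.hstack([cv2.resize(a['pixels'][170:220,355:405,::-1],(400,400),interpolation=cv2.INTER_CUBIC),cv2.resize(b['pixels'][u[1]-80:u[1]+80,u[0]-80:u[0]+80,::-1],(400,400),interpolation=cv2.INTER_CUBIC)])
cv2.imwrite("pics/c4.png",o)
E
```

```text
t 10.75 ring now: xc -0.0007 yc -0.0852 rimz 0.2626 F caddy x,y,z [0.62, 2.9, -1.59] open 0.008
shift cm [0.35 0.   0.13] turn [-0.003 -0.005  0.001]  tool z [ 0.4    0.056 -0.915]
[334.26679186 328.64403662]
```

View pics/c4.png

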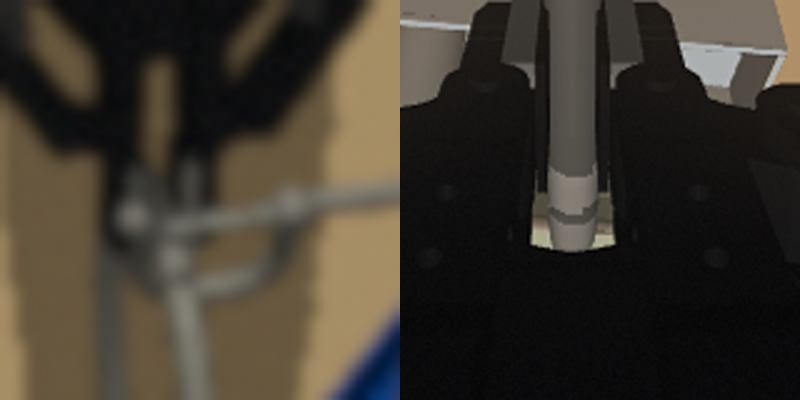

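Left crop: the rim is inside the J at (175,260), the ball is at (130,215), and the keeper lies across the mouth from (290,205) to (165,228), above the rim. I'll check the keeper's height in the point cloud.

```bash
python3 - <<'E'
from h import *
M=np.array([.596,.2105,0]); a=np.radians(97.2);Yc=np.array([np.cos(a),np.sin(a),0]);Xc=np.array([np.sin(a),-np.cos(a),0])
for n in("sc3","sc4"):
    f=np.load(n+".npz");P=cloud(f['d'],f['K'],f['T']).reshape(-1,3)-M;q=np.c_[P@Xc,P@Yc,P[:,2]]
    h=q[(abs(q[:,0])<.012)&(q[:,1]>-.112)&(q[:,1]<-.04)&(q[:,2]>.24)&(q[:,2]<.31)];print(n)
    for lo in np.arange(-.112,-.04,.006):
        k=h[(h[:,1]>=lo)&(h[:,1]<lo+.006)]
        if len(k): print("  yc %.3f"%lo,np.sort(k[:,2]).round(3))
E
```

```text
sc3
  yc -0.106 [0.269 0.269 0.276 0.277 0.294 0.294 0.294 0.295 0.296 0.296 0.298 0.298
 0.298 0.299]
  yc -0.100 [0.256 0.262 0.262 0.264 0.266 0.267 0.268 0.273 0.276 0.278 0.279 0.279
 0.282 0.284 0.284 0.285 0.288 0.288 0.289 0.29  0.292 0.297 0.298]
  yc -0.094 [0.254 0.254 0.259 0.259 0.259 0.26  0.266 0.275 0.285 0.287]
  yc -0.088 [0.253 0.255 0.256 0.256 0.257 0.258 0.284 0.286 0.287 0.289 0.289]
  yc -0.082 [0.25  0.251 0.253 0.254 0.254 0.254 0.254 0.255 0.258 0.286 0.288 0.288
 0.289 0.289]
  yc -0.076 [0.249 0.25  0.252 0.253 0.254 0.255 0.255 0.257 0.287 0.287 0.288 0.289
 0.289]
  yc -0.070 [0.249 0.25  0.251 0.252 0.254 0.256 0.257 0.258 0.259 0.287 0.287 0.287
 0.29  0.291 0.292]
  yc -0.064 [0.251 0.254 0.254 0.256 0.257 0.258 0.259 0.261 0.289 0.289 0.291 0.292
 0.292]
  yc -0.058 [0.256 0.257 0.261 0.263 0.263 0.265 0.265 0.267 0.269 0.272 0.272 0.273
 0.276 0.276 0.278 0.279 0.284 0.285 0.287 0.287 0.288 0.289 0.29  0.29
 0.291 0.291 0.291 0.293 0.293 0.294 0.294 0.295 0.296]
  yc -0.052 [0.263 0.27  0.27  0.283 0.287 0.288 0.289 0.289 0.291 0.291 0.292 0.293
 0
[... 676 characters left out ...]
264 0.286 0.287 0.289 0.29 ]
  yc -0.076 [0.248 0.251 0.253 0.254 0.255 0.256 0.257 0.287 0.288 0.288 0.289 0.289
 0.289]
  yc -0.070 [0.246 0.25  0.252 0.252 0.255 0.256 0.256 0.256 0.258 0.258 0.286 0.286
 0.287 0.289 0.29 ]
  yc -0.064 [0.25  0.251 0.256 0.257 0.258 0.259 0.26  0.261 0.264 0.289 0.289 0.289
 0.29  0.291 0.291]
  yc -0.058 [0.253 0.257 0.259 0.261 0.263 0.266 0.269 0.27  0.271 0.272 0.275 0.276
 0.277 0.28  0.282 0.283 0.285 0.285 0.288 0.29  0.29  0.29  0.29  0.293
 0.293 0.294 0.294 0.295 0.295 0.295 0.296]
  yc -0.052 [0.263 0.266 0.273 0.286 0.287 0.287 0.289 0.291 0.292 0.292 0.293 0.293
 0.294 0.294 0.295 0.296]
  yc -0.046 [0.29  0.293 0.294 0.295 0.296 0.296 0.296]
```

The keeper is shut (0.286-0.290 all along, as before) with the rim beneath it, and the ball top is unchanged at 0.299, so the collar has not slipped. Next I'll centre the rim over the flat and set it down.

```bash
python3 -m inch '[0.2,0,0,0,0,0,255,0.5,0,0,0,0,0,255,0.5,0,0,0,0,0,255]' >/dev/null; python3 plan2.py -0.080 0.2605|head -2;  python3 -m inch '[0,-0.02,0.06,0,0,0,255,0,-0.05,0.12,0,0,0,255,0,-0.05,0.12,0,0,0,255]' >/dev/null; python3 plan2.py -0.080 0.2605
```

```text
t 11.15 ring now: xc -0.0010 yc -0.0801 rimz 0.2621 F caddy x,y,z [-0.13, -0.18, -1.9] open 0.0082
shift cm [0.04 0.01 0.19] turn [-0.004 -0.005  0.   ]  tool z [ 0.399  0.056 -0.915]
t 11.45 ring now: xc -0.0009 yc -0.0801 rimz 0.2608 F caddy x,y,z [-0.76, 0.53, -2.07] open 0.0082
shift cm [0.05 0.05 0.07] turn [-0.004 -0.005  0.   ]  tool z [ 0.4    0.056 -0.915]
1 cm up = [ 0.005  0.403 -0.915] 1 cm +yc = [1.    0.    0.005]
```

```bash
for i in 1 2 3; do python3 -m inch '[0,-0.05,0.1,0,0,0,255,0,-0.05,0.1,0,0,0,255,0,-0.05,0.1,0,0,0,255]' >/dev/null; python3 plan2.py -0.080 0.2605|head -1; done
```

```text
t 11.75 ring now: xc -0.0008 yc -0.0802 rimz 0.2602 F caddy x,y,z [-1.34, -0.45, 1.92] open 0.008
t 12.05 ring now: xc -0.0005 yc -0.0802 rimz 0.2597 F caddy x,y,z [-1.81, 0.54, 3.54] open 0.008
t 12.35 ring now: xc -0.0002 yc -0.0802 rimz 0.2592 F caddy x,y,z [-3.06, 0.73, 5.49] open 0.0081
```

```bash
python3 -m inch '[0,0.05,-0.11,0,0,0,255,0,0.05,-0.11,0,0,0,255]' >/dev/null; python3 plan2.py -0.080 0.2605|head -1; python3 -m inch '[0,0,0,0,0,0,220,0,0,0,0,0,0,205,0,0,0,0,0,0,190,0,0,0,0,0,0,170,0,0,0,0,0,0,150]' |tail -2; python3 -m inch '[0,0,0,0,0,0,130,0,0,0,0,0,0,130,0,0,0,0,0,0,130,0,0,0,0,0,0,130,0,0,0,0,0,0,130]' |tail -2;python3 plan2.py -0.080 0.2605|head -2
```

```text
t 12.55 ring now: xc -0.0003 yc -0.0802 rimz 0.2602 F caddy x,y,z [-0.78, 0.4, 1.06] open 0.008
contact_force: [0.5, -0.4, 0.5]
opening: 0.0348
contact_force: [0.5, 0.8, -0.3]
opening: 0.0418
t 13.55 ring now: xc -0.0003 yc -0.0802 rimz 0.2601 F caddy x,y,z [0.58, 0.77, -0.31] open 0.0418
shift cm [ 0.05  0.04 -0.02] turn [-0.001 -0.005  0.001]  tool z [ 0.402  0.056 -0.914]
```

Released. Now I'll retreat along the tool axis, then wait and look.

```bash
python3 -m inch '[0,0,-1,0,0,0,130,0,0,-3,0,0,0,130,0,0,-6,0,0,0,130,0,0,-10,0,0,0,130,0,0,-14,0,0,0,130]'|sed -n 2p; python3 -m inch '[-2,0,-3,0,0,0,130,-6,0,-6,0,0,0,130,-10,0,-8,0,0,0,130,-12,0,-8,0,0,0,130,-12,0,-8,0,0,0,130]'|sed -n 2p;python3 -m inch '[0,0,0,0,0,0,130,0,0,0,0,0,0,130,0,0,0,0,0,0,130,0,0,0,0,0,0,130,0,0,0,0,0,0,130]'|head -1
python3 -m inch '[0,0,0,0,0,0,130,0,0,0,0,0,0,130,0,0,0,0,0,0,130,0,0,0,0,0,0,130,0,0,0,0,0,0,130]'|head -1
cat > chk.py <<'E'
import sys; from h import *
n=sys.argv[1]
M=np.array([.596,.2105,0]); a=np.radians(97.2);Yc=np.array([np.cos(a),np.sin(a),0]);Xc=np.array([np.sin(a),-np.cos(a),0])
A=cam("scene");save(A,"sc"+n);b=cam("side");save(b,"s"+n)
o=np.hstack([cv2.resize(A['pixels'][170:290,340:440,::-1],(400,480),interpolation=cv2.INTER_CUBIC),cv2.resize(b['pixels'][100:220,280:380,::-1],(400,480),interpolation=cv2.INTER_CUBIC)])
cv2.imwrite(f"pics/f{n}.png",o)
P=cloud(A['depth'],A['camera_matrix'],A['T']).reshape(-1,3)-M;q=np.c_[P@Xc,P@Yc,P[:,2]]
h=q[(abs(q[:,0])<.012)&(q[:,1]>-.112)&(q[:,1]<-.04)&(q[:,2]>.24)&(q[:,2]<.31)]
for lo in np.arange(-.112,-.04,.006): print("  yc %.3f"%lo,np.sort(h[(h[:,1]>=lo)&(h[:,1]<lo+.006)][:,2]).round(3))
r=q[(abs(q[:,1]+.08)<.04)&(abs(q[:,0])<.1)&(q[:,2]<.24)&(q[:,2]>.08)&(np.abs(np.hypot(q[:,0],q[:,2]-.18)-.08)<.012)]
print(len(r),"ring: yc vs z,x",np.linalg.lstsq(np.c_[r[:,0],r[:,2]-.18,np.ones(len(r))],r[:,1],rcond=None)[0].round(4),"low",r.min(0).round(4),r.max(0).round(4))
E
python3 chk.py 5
```

```text
eef_pos: [0.5261, 0.1199, 0.3678]
eef_pos: [0.5094, -0.0061, 0.4413]
time_s: 15.05
time_s: 15.55
  yc -0.112 []
  yc -0.106 [0.266 0.27  0.271 0.276 0.278 0.29  0.293 0.294 0.294 0.295 0.295 0.298
 0.299 0.3   0.301]
  yc -0.100 [0.256 0.262 0.263 0.268 0.268 0.271 0.273 0.274 0.275 0.278 0.279 0.281
 0.281 0.283 0.286 0.286 0.286 0.287 0.29  0.293 0.295 0.295 0.298]
  yc -0.094 [0.254 0.256 0.257 0.258 0.259 0.261 0.265 0.289 0.289]
  yc -0.088 [0.252 0.252 0.256 0.257 0.259 0.259 0.26  0.261 0.261 0.262 0.262 0.263
 0.264 0.264 0.264 0.265 0.265 0.266 0.283 0.286 0.286 0.286 0.291]
  yc -0.082 [0.261 0.262 0.262 0.262 0.262 0.262 0.263 0.263 0.263 0.263 0.263 0.264
 0.264 0.264 0.264 0.265 0.265 0.266 0.267 0.286 0.287 0.289 0.29  0.29 ]
  yc -0.076 [0.249 0.253 0.254 0.256 0.256 0.261 0.261 0.286 0.287 0.288 0.29  0.29 ]
  yc -0.070 [0.251 0.252 0.253 0.254 0.254 0.255 0.255 0.256 0.256 0.257 0.287 0.287
 0.287 0.288 0.291 0.292]
  yc -0.064 [0.251 0.251 0.254 0.256 0.258 0.258 0.26  0.261 0.286 0.288 0.289 0.289
 0.29  0.29  0.293]
  yc -0.058 [0.255 0.258 0.26  0.262 0.263 0.263 0.264 0.265 0.269 0.272 0.273 0.275
 0.275 0.276 0.276 0.277 0.28  0.282 0.284 0.289 0.29  0.291 0.291 0.292
 0.292 0.292 0.293 0.294 0.295 0.295 0.296]
  yc -0.052 [0.266 0.267 0.285 0.288 0.288 0.289 0.289 0.29  0.291 0.292 0.294 0.294
 0.295 0.295 0.295 0.296]
  yc -0.046 [0.291 0.292 0.292 0.295 0.298 0.298]
  yc -0.040 []
315 ring: yc vs z,x [-0.0063 -0.0078 -0.0822] low [-0.0789 -0.0866  0.0978] [ 0.0871 -0.0748  0.2396]
```

View pics/f5.png

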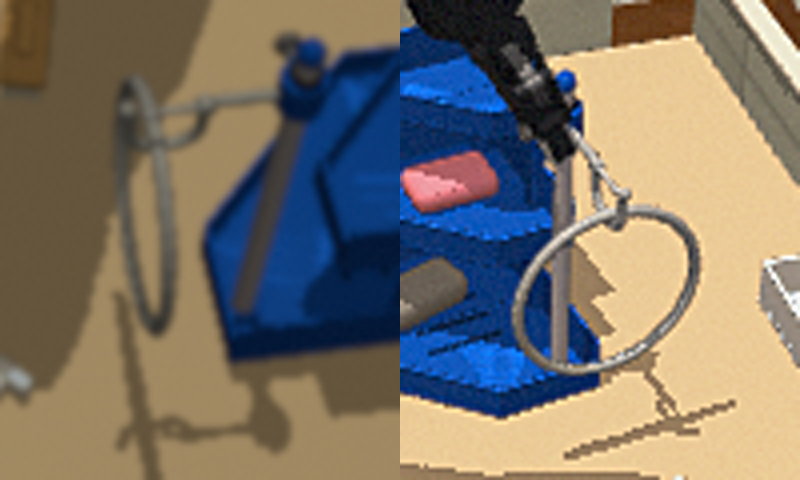

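The hoop hangs in the J, with the rim at left (130,130) and right (620,212), the keeper shut above it, and the gripper well away. I'll check that it is still, and that the bystanders haven't moved.

```bash
for i in 1 2 3 4; do python3 -m inch '[0,0,0,0,0,0,130,0,0,0,0,0,0,130,0,0,0,0,0,0,130,0,0,0,0,0,0,130,0,0,0,0,0,0,130]'|head -1;done; python3 chk.py 6|tail -1; python3 -m inch '[0,0,0,0,0,0,130,0,0,0,0,0,0,130,0,0,0,0,0,0,130,0,0,0,0,0,0,130]'|head -1; python3 chk.py 7|tail -1
python3 - <<'E'
from h import *
for n in("s","sc"):
    I={k:np.load(f"{n}{k}.npz")['p'].astype(int) for k in "567"}
    sl=(slice(110,215),slice(295,372)) if n=="s" else (slice(170,290),slice(360,440))
    for a,b in("56","67"): d=abs(I[a]-I[b]).sum(2)[sl];print(n,a,b,d.mean(),d.max(),(d>60).sum())
a=np.load("side.npz")['p'].astype(int);b=np.load("s7.npz")['p'].astype(int)
for nm,(u,v) in dict(jar=(296,252),brush=(264,236),loofah=(385,235),shampoo=(414,270),tumbler=(305,362),pumice=(285,174),soap=(291,146),pink=(410,325)).items():
    t=a[v-10:v+10,u-14:u+14].astype(np.uint8);w=b[v-16:v+16,u-20:u+20].astype(np.uint8)
    m=cv2.matchTemplate(w,t,cv2.TM_CCOEFF_NORMED);_,s,_,l=cv2.minMaxLoc(m);print(nm,round(s,2),np.array(l)-6)
E
```

```text
time_s: 16.15
time_s: 16.65
time_s: 17.15
time_s: 17.65
318 ring: yc vs z,x [-0.0081 -0.0059 -0.0821] low [-0.0797 -0.0867  0.097 ] [ 0.0868 -0.0751  0.2395]
time_s: 18.15
318 ring: yc vs z,x [-0.0079 -0.0053 -0.082 ] low [-0.079  -0.0866  0.0984] [ 0.0865 -0.075   0.2389]
s 5 6 8.920841063698207 59 0
s 6 7 8.908101422387137 65 2
sc 5 6 1.7483333333333333 11 0
sc 6 7 1.7378125 11 0
jar 0.99 [0 0]
brush 0.55 [0 0]
loofah 1.0 [0 0]
shampoo 1.0 [0 0]
tumbler 1.0 [0 0]
pumice 0.99 [0 0]
soap 1.0 [0 0]
pink 0.99 [0 0]
```

```bash
python3 -c "
from bench import *
s=state();print(s['time_s'],s['contact_force'],abs(s['joint_vel']).max());print(sign_off())"
```

```text
18.25 [-0.34273872  0.24919024 -0.32927228] 0.001692104365240177
the job is handed in; nothing more can be done
None
```

The steel hoop is hanging freely on the J-hook with the keeper shut above it. I handed the job in at 18.25 s with the gripper well clear.

**How it went:** I gripped the hoop by its top rim, lifted it straight out of the white rack and tilted it 24° so the fingers stayed clear of the hook. I carried the rim over the tip and pressed it down in small steps. The first contact caught the tip's flare with about 6 N sideways, so I shifted about 2 mm towards the shank. The highest downward push I read on the hook was about 8 N including the hoop's weight, under the 17 N slip limit.

**Last checks:**
- **Keeper:** its height in the depth images matches the start (0.286–0.290 m), with the rim below it.
- **Collar:** the tip's top is still at about 0.299 m, the same as before the press to within about 2 mm, so I saw no slip.
- **Stillness:** pictures from 15.6 s to 18.2 s show no movement beyond image noise.
- **Bystanders:** the jar, loofah, shampoo, tumbler, pumice and soap matched their starting images with no shift. The nail brush also showed no shift, but its match was weak (0.55), probably because a shadow fell across it.

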